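Hold the angle gauge flush on the tilted plate

ROBOT

A 6-joint arm with a two-finger parallel gripper is mounted at the origin on the work surface. World frame = base frame: x ahead of the robot, y to its left, z up, the work surface at z = 0. Lengths are in mm, angles in rad, forces in N, time in s.
With the tool pointing down it reaches from about 375 to 975 mm from the base axis. Payload 3.8 kg.
Tool frame: the origin (TCP) lies midway between the tips of the shut fingers; the grasp point (between the pads) lies 19 mm behind it; z points along the fingers, y is the line along which they close (so a half turn about z gives the same grasp; the last joint's range is limited). The gripper opens to 88 mm and grips with 3 to 60 N. Pads are 18 mm wide; open, the fingers measure 123 mm over their backs; the gripper's body (75 mm by 187 mm) begins 45 mm behind the grasp point.
Start: joints at [-1.22, 0.264, 1.604, -0, 1.274, -0.037], TCP at [255.247, -624.874, 238.706] pointing down, gripper open.
Joint ranges: [-2.63, 2.63], [-0.94, 2.18], [0.31, 2.57], [-1.31, 4.45], [0, 2.66], [-2.55, 2.55]. Speed limits (rad/s): [2.57, 2.57, 3.14, 3.14, 3.14, 3.14].

INTERFACE

Orientations are given as [roll, pitch, yaw] about the fixed x, y, z axes, in that order (R = Rz(yaw) Ry(pitch) Rx(roll)).
In Python, from plant import arm gives the robot as it stands.
- The arm moves only by the tool move_arm, never from a script. Its argument "series" is a list that holds one entry, the list of rows, each a list of 7 numbers: the shift along the tool's x, y, z in cm, then the turn, a rotation vector about the tool's x, y, z in degrees, then the opening, from 0 (shut) to 1 (fully open). In form: [[[dx, dy, dz, wx, wy, wz, fingers], ...]]. A call has 1 to 20 rows; each row is the pose to reach, as a shift and turn from the pose commanded when the call began, along the tool's axes at that moment; what a row does not reach only later rows make up. A row lasts 1/12 s, in which the tool goes at most 41.7 mm and 7.16 degrees, less where a joint would pass 70% of its speed; a pose out of reach is approached as far as the arm can. A call with a gripper value outside its range is refused whole. The fingers move at their own pace and stop on an object; "squeeze" is the grip in N (left out, the last holds). Time passes only in rows, so rows that repeat a pose let the fingers close. It gives the time, the measured TCP pose, the force, the opening and the grip force at its end, in the units of the state.
- arm.sense(): the state, without advancing time (a new reading comes with each control period).
- arm.snapshot(name): name is "side" or "top" or "wrist"; returns a dict with "color" (480x640x3 uint8, blue, green, red), "vfov" (degrees; the focal length in pixels is half the picture's height over the tangent of half this angle, whatever the lens; pixels are square), "cx", "cy" (the principal point, pixels), "k1" (the pictures are not rectified: a ray, as slopes to the right and down, at radius r is drawn at 1 + k1 r^2 times it, then the intrinsics apply), "view" (4x4, takes a point from world to camera coordinates). Camera axes: x right, y down, z forward; pixel columns grow to the right and rows downward; lengths in mm; the calibration is good to about 2 mm. A picture is of the moment at which its call begins. There is no depth.
- arm.close_job(): hands the job in; it is judged then, once.
The state is a dict: "time_s": time; "qpos": joint angles; "dq": joint speeds; "joint_torque": joint torques, N m; "tool_pos": TCP position; "tcp_rot": TCP orientation; "force": force on the tool from outside, world axes, zero at the start; "torque": the same for the moment, N m; "gripper_width": opening from 0.0 (shut) to 1.0 (fully open); "grasp_force": force on a finger pad.
Only numpy, scipy, OpenCV 4.12 (cv2) and the standard library are available. Lean on these libraries where they do the work, as an engineer would, in place of code of your own. Each camera call takes 0.05 s, during which the arm holds its last target. There are 200 camera calls.

TASK

The digital angle gauge is about to be checked on the tilting angle plate, whose face is clamped at an unknown slope. Pick the gauge up by its broad front and back, set it on the sloping face with its length running up and down the slope and its lower end butted against the end stop, tilt it by feel until both pads of its foot bear flat, and keep it pressed there lightly but positively (about 12 N). Finish while still gripping and pressing it flush, without shifting the plate's slope or disturbing the other things on the bench.

Things in the scene. Friction and masses are not known exactly. Their poses are not given: they have to be found in the camera images.
- gauge_center (a point): centre of the digital angle gauge: a loose box level 78 mm long (its x), 30 mm thick (y), 58 mm high (z), 0.22 kg, standing on the bench on its foot; this point is 29 mm above its underside. Dark plastic housing with flat broad sides (30 mm grip), a pale window near the top of one (+y), and a 12 mm high aluminium foot. Either end may go down the slope.
- gauge_foot (a point): centre of the gauge's underside; z points up through the gauge, x along its length. The foot bears on two pads (gauge_c0 at +x, gauge_c1 at -x) 20 mm long, 30 mm wide, 4 mm high at the ends of its 78 mm length, relieved between. In a light grip (3 to 8 N) it pivots and slips between the finger pads and settles flat when pressed on a face; gripped hard it does not
- stage: iron base of the tilting angle plate, 176 mm long (x) by 150 mm wide (y), fixed, level; origin at the centre of its underside; its -x end, the low end of the plate, is roughly towards the robot. A clamp lever below the face sticks out 100 mm from the middle on the +y side. Across the plate's low end its end stop (stage_plate_c1): a bar 110 mm wide, 8 mm thick, standing 10 mm above the face
- stage_hinge (a point): middle of the hinge axis, 68 mm to -x of the base's middle, 40 mm up; axes as the level base, hinge along y. The rigid ground face (stage_plate_c0), 110 mm wide, lies 8 mm off the axis and rises towards +x at 12 to 25 degrees (not given). Measured along the slope it starts at the stop's inner side 6 mm below the axis and ends 150 mm above it; its sides and top are open.
- block: bystander: steel set-up block 50 x 75 x 25 mm, lying flat on the bench; origin at the centre of its underside
- meter: bystander: handheld meter 80 x 160 x 36 mm, lying on its back on the bench; origin at the centre of its underside
- driver: bystander: screwdriver 150 mm long lying on the bench, along its x; origin under its middle
Not all that is in view belongs to the job. Leave any green or orange look-alike of the part that bears gauge_center alone.

How it is judged (in metres and radians):
At the end, for the whole second after the job is handed in: The gauge, still gripped and at rest, meets the end stop (touches it, or foot centre within 36.4 mm of stage_hinge) and lies flush: each foot pad bears on the face with over 1.6 N, under 25 N in all; y axis within 2.9 deg of the hinge's, under 40 mm off mid-width; plate shifted under 3 mm (contact force between each of gauge_c0, gauge_c1 and stage_plate_c0 above 1.6 N and contact force between gauge and stage_plate_c0 below 25 N and (contact force between gauge and stage_plate_c1 above 0.2 N or distance between gauge_foot and stage_hinge below 0.0364 m) and angle between the y axis of gauge_foot and the y axis of stage, either way round below 0.05 rad and y of gauge_foot in the frame of stage between -0.04 and 0.04 m and contact force between the fingers and gauge above 2 N and linear speed of gauge below 0.01 m/s and distance of stage_plate_c0 from where it was at the start of the episode below 0.003 m); the arm keeps its last pose, push and grip.
It fails at once if the gauge is slammed or jammed onto the plate (over 60 N) (contact force between gauge and stage_plate_c0 above 60 N or contact force between gauge and stage_plate_c1 above 60 N).
It fails at once if the plate's clamped slope is shifted (middle of its face more than 3 mm) (distance of stage_plate_c0 from where it was at the start of the episode above 0.003 m).
It fails at once if the block, meter or screwdriver is disturbed (more than 30 mm) (distance of any of block, meter, driver from where it was at the start of the episode above 0.03 m).
It also fails if it takes over 64 s, if anything falls off the work surface, if the arm or the gripper's body presses on something with over 40 N, if the wrist force passes 120 N, or if a joint passes its speed limit or range.

## Working session

There is one attempt and no reset: what is moved stays moved. The work goes in short steps, Python scripts to look and compute and a tool call to move; the robot and the scene stay as the last step left them, time stands still between calls to the robot, and variables do not carry over. Pictures are saved under pics/ and viewed, at most 10 in all, crops included, and the job is handed in when it is done.

Besides the shell and the picture viewer there is one more tool, called after ">>>" as name(argument=value, ...), one argument or row to a line, values as JSON. move_arm: Moves the arm, as the interface text tells. Its arguments: {"type":"object","properties":{"series":{"type":"array"},"squeeze":{"type":"number"}},"required":["series"]}

```bash
ls; mkdir -p pics
cat > h.py <<'E'
import numpy as np, cv2, json, pickle
from scipy.spatial.transform import Rotation as R
from plant import arm
def snap(n,fn):
    s=arm.snapshot(n); cv2.imwrite('pics/'+fn+'.png',s['color']); pickle.dump(s,open('pics/'+fn+'.pkl','wb')); return s
def load(fn): return pickle.load(open('pics/'+fn+'.pkl','rb'))
def K(s):
    f=240/np.tan(np.radians(s['vfov'])/2); return np.array([[f,0,s['cx']],[0,f,s['cy']],[0,0,1.]]),np.array([s['k1'],0,0,0.])
def ray(s,uv):
    k,d=K(s); p=cv2.undistortPoints(np.array([[uv]],float),k,d)[0,0]
    V=np.array(s['view']); o=-V[:3,:3].T@V[:3,3]; return o,V[:3,:3].T@np.array([p[0],p[1],1])
def onz(s,uv,z):
    o,d=ray(s,uv); return o+d*(z-o[2])/d[2]
def tri(*sv):
    A=np.zeros((3,3));b=np.zeros(3)
    for s,uv in sv:
        o,d=ray(s,uv); d=d/np.linalg.norm(d); P=np.eye(3)-np.outer(d,d);A+=P;b+=P@o
    x=np.linalg.solve(A,b); return x,[np.linalg.norm(np.cross(ray(s,uv)[1]/np.linalg.norm(ray(s,uv)[1]),x-ray(s,uv)[0])) for s,uv in sv]
def proj(s,X):
    k,d=K(s);V=np.array(s['view']); return cv2.projectPoints(np.array(X,float).reshape(-1,3),cv2.Rodrigues(V[:3,:3])[0],V[:3,3],k,d)[0][:,0]
E
python3 - <<'E'
from h import *
for n in('top','side'):
    s=snap(n,n+'0');print(n,s['vfov'],s['k1'],np.round(s['view'],3).tolist())
print(arm.sense())
E
```

```text
pics
top 43.49706602703291 -0.16056512627977024 [[0.029, -0.999, -0.022, -12.968], [-0.981, -0.024, -0.195, 627.87], [0.194, 0.028, -0.981, 957.412], [0.0, 0.0, 0.0, 1.0]]
side 49.697058823471096 -0.11791233164426757 [[-0.844, -0.537, 0.012, 522.744], [-0.353, 0.539, -0.764, 296.395], [0.404, -0.649, -0.645, 565.962], [0.0, 0.0, 0.0, 1.0]]
{'time_s': 0.1, 'qpos': array([-1.21993847e+00,  2.64667419e-01,  1.60518483e+00, -3.94934887e-06,
        1.27372032e+00, -3.69217349e-02]), 'dq': array([-0.00260113, -0.00208865, -0.00524592,  0.00048342, -0.00064867,
       -0.00028833]), 'joint_torque': array([-8.37300995e-04, -5.03619790e+01, -3.58071899e+01,  7.31235906e-02,
        2.33803410e-02, -5.06009587e-05]), 'tool_pos': array([ 255.00924316, -624.302306  ,  237.54793332]), 'tcp_rot': array([-3.13961395e+00, -6.93136025e-05,  3.87780688e-01]), 'force': array([-0.80887324,  0.48101887,  0.41928791]), 'torque': array([0.00165429, 0.02935975, 0.02377068]), 'grasp_force': 0.0, 'gripper_width': 1.0008875991051016}
```

View pics/top0.png

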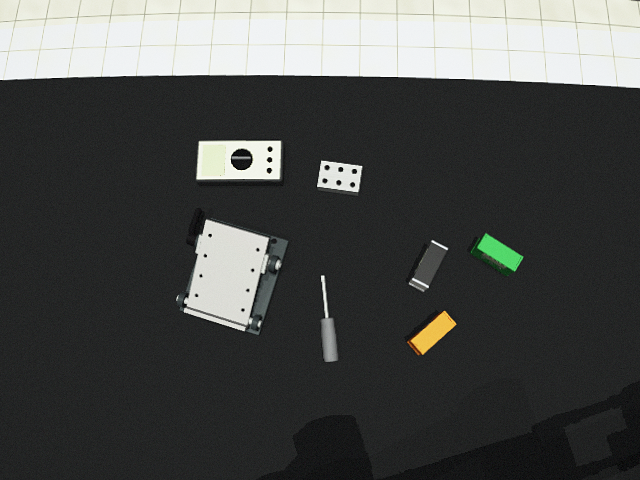

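View pics/side0.png

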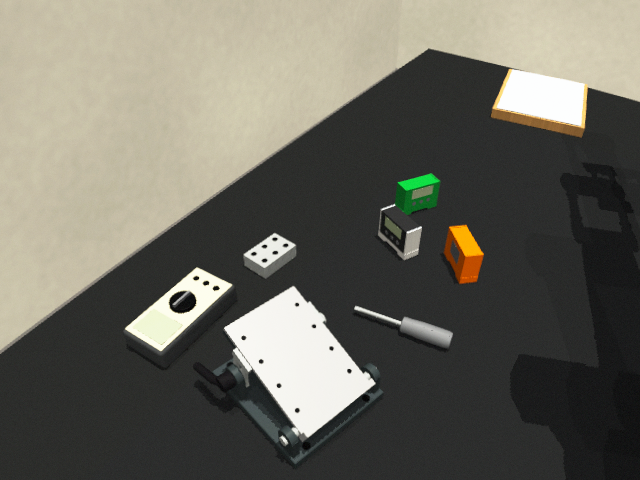

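Top view: the gauge is the dark box with pale ends at about (428,266). Plate face is about (205-270, 220-325), with the stop at its lower edge. Side view: gauge at (400,232), plate at (300,365). The green and orange boxes are the decoys. Next I'll enlarge the relevant crops.

Run:
```python
from h import *
t=load('top0')['color'];s=load('side0')['color']
def c(im,x,y,w,h,k):
    return cv2.resize(im[y:y+h,x:x+w],None,fx=k,fy=k,interpolation=cv2.INTER_CUBIC)
o=np.zeros((600,800,3),np.uint8)
o[:420,:390]=c(t,170,205,130,140,3)
o[:390,400:]=c(s,215,280,200,195,2)[:390,:400]
o[425:600,:240]=c(t,400,233,60,43,4)[:172].repeat(1,0) if 0 else cv2.resize(t[230:300,395:475],(240,175),interpolation=cv2.INTER_CUBIC)
o[400:600,400:600]=cv2.resize(s[190:270,365:445],(200,200),interpolation=cv2.INTER_CUBIC)
cv2.imwrite('pics/comp.png',o)
```

```text
(no output)
```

View pics/comp.png

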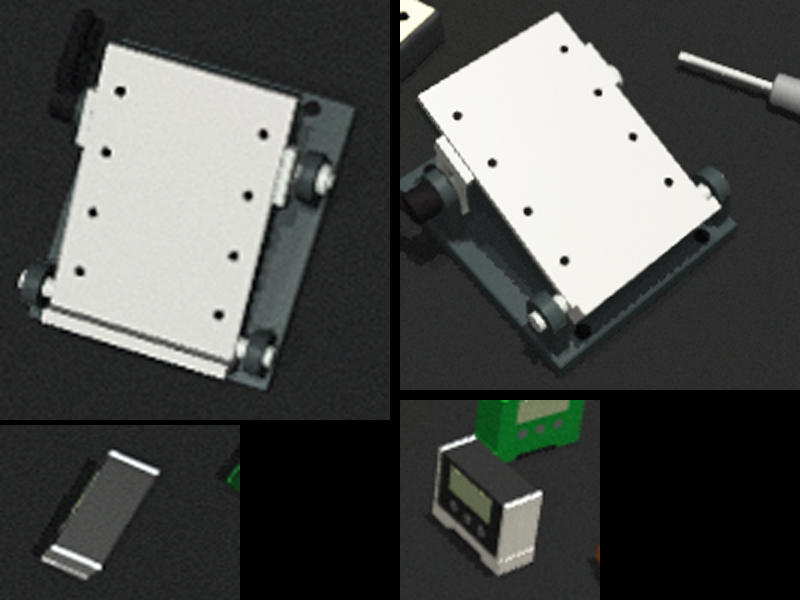

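Run:
```python
from h import *
t=load('top0');s=load('side0')
def refine(S,u,v,r):
    g=cv2.cvtColor(S['color'],cv2.COLOR_BGR2GRAY).astype(float)
    x0,y0=int(round(u)),int(round(v));p=g[y0-r:y0+r+1,x0-r:x0+r+1]
    w=np.clip(np.percentile(p,75)-25-p,0,None);yy,xx=np.mgrid[-r:r+1,-r:r+1]
    return x0+(w*xx).sum()/w.sum(),y0+(w*yy).sum()/w.sum()
T=[(120,91),(105,152),(92,212),(80,271),(263,134),(248,195),(234,256),(219,315)]
S=[(457,115),(492,162),(527,211),(564,261),(564,49),(598,92),(633,136),(669,181)]
P=[]
for a,b in zip(T,S):
    ta=refine(t,170+(a[0]-.0)/3,205+a[1]/3,3);sb=refine(s,215+(b[0]-400)/2,280+b[1]/2,4)
    x,e=tri((t,ta),(s,sb));P.append(x);print(np.round(ta,1),np.round(sb,1),x.round(1),np.round(e,1))
P=np.array(P);c=P.mean(0);n=np.linalg.svd(P-c)[2][2];n*=np.sign(n[2])
up=(P[[0,1,4,5]].mean(0)-P[[2,3,6,7]].mean(0));up-=up@n*n;up/=np.linalg.norm(up)
y=P[:4].mean(0)-P[4:].mean(0);y/=np.linalg.norm(y)
print('c',c,'n',n,'tilt',np.degrees(np.arccos(n[2])),'res',(P-c)@n)
print('up',up,np.degrees(np.arctan2(up[1],up[0])),'ncross',np.cross([0,0,1],n),'y',y, 'yaw from y',np.degrees(np.arctan2(-y[0],y[1])), 'slopeup',np.degrees(np.arcsin(up[2])))
# gauge top corners
G=[((110,452),(476,435),'a'),((158,470),(541,490),'b'),((100,568),(0,0),'')]
f=lambda q:(395+q[0]/3,230+(q[1]-425)*.4)
h=lambda q:(365+(q[0]-400)/2.5,190+(q[1]-400)/2.5)
# top-face corners by height 58
for q in [(110,452),(158,470),(100,568),(52,546)]: print('top z58',onz(t,f(q),58).round(1))
for q in [(440,445),(476,435),(541,490),(500,505)]: print('side z58',onz(s,h(q),58).round(1))
print('tri',[tri((t,f(a)),(s,h(b))) for a,b in [((158,470),(476,435)),((52,546),(500,505)),((100,568),(541,490)),((110,452),(440,445))]])
```

```text
[209.6 235. ] [243.2 337.4] [618.4 198.3  95. ] [0.3 0.3]
[204.9 255.3] [260.7 361. ] [586.2 207.1  81.5] [0.5 0.5]
[200.4 275.4] [278.5 385.2] [554.1 215.8  67.6] [0.4 0.4]
[196.1 295. ] [296.8 409.9] [522.  224.5  53.7] [0.4 0.4]
[257.3 249.3] [296.6 304.2] [596.2 117.3  95.2] [0.6 0.6]
[252.2 269.8] [313.6 325.8] [564.  126.1  81.5] [0.6 0.6]
[247.4 289.9] [331. 348.] [532.  134.7  67.6] [0.5 0.5]
[242.4 309.5] [348.9 370.6] [500.  143.6  54.1] [0.5 0.5]
c [559.11017336 170.91877162  74.51812214] n [-0.36824259  0.1023942   0.92407404] tilt 22.47086095856851 res [-0.07436161  0.17759552  0.01110386 -0.11468346 -0.05885693  0.07903154
 -0.1248447   0.10501579]
up [ 0.89166694 -0.24258354  0.38220844] -15.219326182265473 ncross [-0.1023942  -0.36824259  0.        ] y [ 0.2634959   0.96465866 -0.00189065] yaw from y -15.277625862568193 slopeup 22.47054555421637
top z58 [ 625.1 -172.9   58. ]
top z58 [ 613.3 -200.2   58. ]
top z58 [ 545.8 -167.1   58. ]
top z58 [ 560.1 -140.1   58. ]
side z58 [ 625.5 -176.9   58. ]
side z58 [ 610.  -201.4   58. ]
side z58 [ 545.3 -169.2   58. ]
side z58 [ 561.2 -139.6   58. ]
tri [(array([ 611.56401329, -200.6361479 ,   58.40602373]), [np.float64(1.7645974694625275), np.float64(1.7645974694623427)]), (array([ 560.70926935, -139.99288742,   57.76996429]), [np.float64(0.6231343238033474), np.float64(0.6231343238032138)]), (array([ 545.10829403, -167.02765552,   59.66974283]), [np.float64(0.5488838204322813), np.float64(0.5488838204321602)]), (array([ 624.03828389, -172.56199414,   61.35587307]), [np.float64(0.4522579003259489), np.float64(0.45225790032559265)])]
```

```bash
cat >> h.py <<'E'
def to(pos,Rt):
    s=arm.sense();Rc=R.from_euler('xyz',s['tcp_rot'])
    d=Rc.inv().apply(np.array(pos)-s['tool_pos'])/10;w=np.degrees((Rc.inv()*Rt).as_rotvec())
    print('move',d.round(2),w.round(1));return d,w
def down(yaw): return R.from_euler('xyz',[np.pi,0,np.radians(yaw)])
UP=np.array([.8915,-.243,.3822]);N=np.array([-.3687,.1005,.9241])
HF=np.array([495.8,188.1,47.4]) # face point opposite the hinge, mid width
def onface(rpm=0):  # tool z=-N, tool x=-UP
    z=-N/np.linalg.norm(N);x=-(UP-UP@z*z);x/=np.linalg.norm(x);return R.from_matrix(np.c_[x,np.cross(z,x),z])
E
python3 - <<'E'
from h import *
to([585.8,-170.3,140],down(153.2))
E
```

```text
move [ 47.79 -29.5    9.82] [-1.00e-01 -1.00e-01 -1.31e+02]
```

>>> move_arm(
  series=[
    [[24,-15,5,0,0,-65,0.65],[24,-15,5,0,0,-65,0.65],[24,-15,5,0,0,-65,0.65],[24,-15,5,0,0,-65,0.65],[24,-15,5,0,0,-65,0.65],[48,-29.5,9.8,0,0,-131,0.65],[48,-29.5,9.8,0,0,-131,0.65],[48,-29.5,9.8,0,0,-131,0.65],[48,-29.5,9.8,0,0,-131,0.65],[48,-29.5,9.8,0,0,-131,0.65],[48,-29.5,9.8,0,0,-131,0.65],[48,-29.5,9.8,0,0,-131,0.65],[48,-29.5,9.8,0,0,-131,0.65],[48,-29.5,9.8,0,0,-131,0.65],[48,-29.5,9.8,0,0,-131,0.65],[48,-29.5,9.8,0,0,-131,0.65],[48,-29.5,9.8,0,0,-131,0.65],[48,-29.5,9.8,0,0,-131,0.65],[48,-29.5,9.8,0,0,-131,0.65],[48,-29.5,9.8,0,0,-131,0.65]],
  ],
)

```text
time_s: 1.77
tool_pos: [587.7, -170.0, 140.1]
tcp_rot: [-3.141, -0.001, 2.675]
force: [-0.5, 0.2, -0.7]
gripper_width: 0.652
grasp_force: 0.0
```

Run:
```python
from h import *
s=snap('wrist','w1');print(arm.sense()['qpos'],arm.sense()['tcp_rot'],arm.sense()['force'])
for z in (0,58):
  print(proj(s,[[585.8,-170.3,z]]))
to([585.8,-170.3,140],down(153.2))
```

```text
[-3.22455626e-01  2.24923551e-01  1.84136692e+00  2.93541326e-05
  1.07630057e+00 -1.42476930e+00] [-3.14147293e+00 -9.91515419e-04  2.67309600e+00] [ 0.63456654 -0.12307027  0.42074164]
[[318.61894807 231.22564386]]
[[318.23280386 250.11394145]]
move [ 0.16 -0.1   0.02] [-0.  -0.1 -0. ]
```

View pics/w1.png

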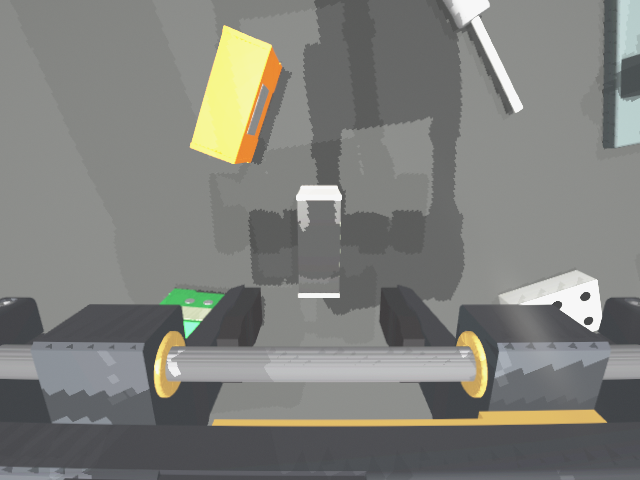

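Wrist view: the gauge's top is at (298-341, 198-297), lined up with the fingers and within about 2 mm of the predicted centre. I'll descend and grip.

>>> move_arm(
  series=[
    [[0.1,-0.1,4,0,0,0,0.65],[0.1,-0.1,7,0,0,0,0.65],[0.1,-0.1,10,0,0,0,0.65],[0.1,-0.1,12,0,0,0,0.65],[0.1,-0.1,12.5,0,0,0,0.65],[0.1,-0.1,12.5,0,0,0,0.65],[0.1,-0.1,12.5,0,0,0,0.2],[0.1,-0.1,12.5,0,0,0,0.2],[0.1,-0.1,12.5,0,0,0,0.2],[0.1,-0.1,12.5,0,0,0,0.2],[0.1,-0.1,12.5,0,0,0,0.2],[0.1,-0.1,12.5,0,0,0,0.2],[0.1,-0.1,12.5,0,0,0,0.2],[0.1,-0.1,12.5,0,0,0,0.2]],
  ],
  squeeze=20,
)

```text
time_s: 2.98
tool_pos: [587.9, -171.2, 17.4]
tcp_rot: [3.141, 0.003, 2.674]
force: [-0.8, -1.0, 6.4]
gripper_width: 0.338
grasp_force: 20.0
```

Run:
```python
from h import *
s=arm.sense();print(s)
d=snap('side','s2');t=snap('top','t2')
c=d['color'][170:290,340:480];u=t['color'][220:300,380:480]
o=np.hstack([cv2.resize(c,(400,343)),cv2.resize(u,(400,343))]);cv2.imwrite('pics/c2.png',o)
```

```text
{'time_s': 2.9833, 'qpos': array([-3.23957469e-01,  3.67633859e-01,  1.91740447e+00, -2.01125603e-04,
        8.53969685e-01, -1.42728805e+00]), 'dq': array([ 0.00105057, -0.00087603, -0.0005037 ,  0.00044358, -0.00136404,
       -0.00084403]), 'joint_torque': array([ 2.64168782e-01, -4.44429481e+01, -2.60388780e+01,  1.35135110e-01,
       -1.99550274e-01,  1.07086505e-02]), 'tool_pos': array([ 587.88067938, -171.19098317,   17.37125818]), 'tcp_rot': array([3.14137342e+00, 2.57979520e-03, 2.67425857e+00]), 'force': array([-0.80597782, -1.00387668,  6.37079443]), 'torque': array([-0.07051429, -0.01102449,  0.00552883]), 'grasp_force': 20.000195391476154, 'gripper_width': 0.3384805360681873}
```

>>> move_arm(
  series=[
    [[0,0,-3,0,0,0,0.2],[0,0,-6,0,0,0,0.2],[0,0,-10,0,0,0,0.2],[0,0,-14,0,0,0,0.2],[0,0,-17,0,0,0,0.2],[0,0,-18,0,0,0,0.2],[0,0,-18,0,0,0,0.2],[0,0,-18,0,0,0,0.2]],
  ],
)

```text
time_s: 3.75
tool_pos: [586.0, -170.5, 194.5]
tcp_rot: [-3.141, -0.001, 2.674]
force: [0.6, -0.8, -2.4]
gripper_width: 0.336
grasp_force: 20.0
```

Run:
```python
from h import *
s=arm.sense();print(s['force'],s['grasp_force'],s['tool_pos'])
p=HF+40*UP+(17.4+60)*N
to(p,onface()); print(p)
```

```text
[ 0.63486891 -0.77968    -2.42740637] 19.99996020225808 [ 586.04367758 -170.47292626  194.45519654]
move [23.48 28.09  6.05] [ -2.3 -22.5 -11.4]
[502.92262 186.1587  134.21334]
```

>>> move_arm(
  series=[
    [[3,4,0,0,-3,-2,0.2],[6,8,0,0,-6,-4,0.2],[9,11,0,-1,-9,-5,0.2],[12,14.5,0,-1,-12,-6,0.2],[15,18,0,-1.5,-15,-8,0.2],[18,21.5,1,-2,-18,-9,0.2],[21,25,2,-2,-20,-10,0.2],[23,27.5,4,-2.3,-22.5,-11.4,0.2],[23.5,28.1,5.5,-2.3,-22.5,-11.4,0.2],[23.5,28.1,6,-2.3,-22.5,-11.4,0.2],[23.5,28.1,6,-2.3,-22.5,-11.4,0.2],[23.5,28.1,6,-2.3,-22.5,-11.4,0.2],[23.5,28.1,6,-2.3,-22.5,-11.4,0.2]],
  ],
)

```text
time_s: 4.83
tool_pos: [503.3, 184.8, 134.7]
tcp_rot: [-3.14, 0.393, 2.875]
force: [-0.2, 0.0, -1.7]
gripper_width: 0.34
grasp_force: 20.0
```

Run:
```python
from h import *
s=arm.sense();print(s['force'],s['torque'],s['tool_pos'],s['qpos'])
p=HF+40*UP+(17.4+60)*N
to(p,onface())
d=snap('side','s3');t=snap('top','t3')
c=d['color'][240:480,180:440];u=t['color'][180:360,150:345]
cv2.imwrite('pics/c3.png',np.hstack([cv2.resize(c,(400,369)),cv2.resize(u,(400,369))]))
```

```text
[-0.16242209  0.03712395 -1.7365028 ] [ 0.11665801  0.14533692 -0.00290742] [503.34095267 184.80275189 134.68378003] [ 0.46923095 -0.06875452  2.22389227 -0.39695741  0.72951635 -0.57136311]
move [0.09 0.12 0.01] [-0.1  0.  -0. ]
```

View pics/c3.png

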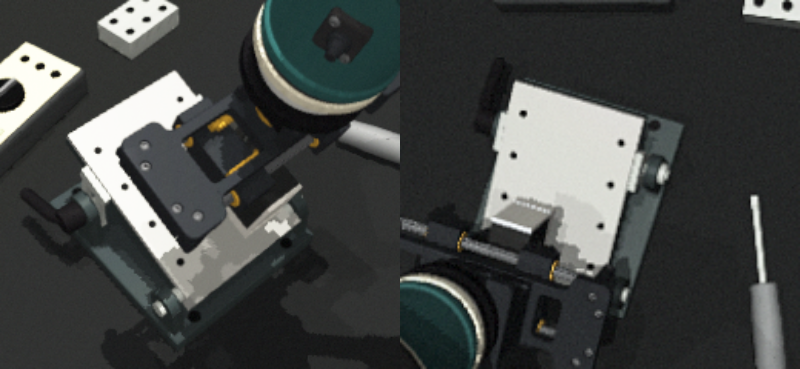

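Side crop: gauge held over the face, its lower end at (285,205). Top crop: its upper end is at (525,215), lined up with the slope. I'll descend towards the face.

>>> move_arm(
  series=[
    [[0.1,0.1,2,0,0,0,0.2],[0.1,0.1,3.5,0,0,0,0.2],[0.1,0.1,4.5,0,0,0,0.2],[0.1,0.1,5,0,0,0,0.2],[0.1,0.1,5.2,0,0,0,0.2],[0.1,0.1,5.2,0,0,0,0.2],[0.1,0.1,5.2,0,0,0,0.2]],
  ],
)

```text
time_s: 5.52
tool_pos: [522.7, 181.9, 88.0]
tcp_rot: [3.141, 0.395, 2.875]
force: [-0.2, 0.5, -1.7]
gripper_width: 0.336
grasp_force: 20.0
```

```bash
cat >> h.py <<'E'
def rep():
    s=arm.sense();f=s['force'];r=s['tool_pos']-HF;y=np.cross(N,UP)
    print('t',round(s['time_s'],2),'s,y,n of tcp',np.round([r@UP,r@y,r@N],1),'F up,y,n',np.round([f@UP,f@y,f@N],2),'tq y',np.round(s['torque']@y,3),'grip',round(s['grasp_force'],1),round(s['gripper_width'],3),'tilt',np.round((onface().inv()*R.from_euler('xyz',s['tcp_rot'])).as_rotvec(True),2))
E
python3 -c "from h import *;rep()"
```

```text
t 5.52 s,y,n of tcp [41.   1.1 27. ] F up,y,n [-0.97  0.45 -1.48] tq y 0.163 grip 20.0 0.336 tilt [-0.05 -0.15  0.03]
```

>>> move_arm(
  series=[
    [[0,0,0.3,0,0,0,0.2],[0,0,0.6,0,0,0,0.2],[0,0,0.7,0,0,0,0.2],[0,0,0.75,0,0,0,0.2],[0,0,0.8,0,0,0,0.2],[0,0,0.85,0,0,0,0.2],[0,0,0.9,0,0,0,0.2],[0,0,0.9,0,0,0,0.2],[0,0,0.9,0,0,0,0.2]],
  ],
  squeeze=8,
)

```text
time_s: 6.27
tool_pos: [525.3, 181.3, 79.6]
tcp_rot: [3.141, 0.394, 2.875]
force: [-6.3, -0.7, 4.7]
gripper_width: 0.343
grasp_force: 8.0
```

```bash
python3 -c "from h import *;rep()"
```

```text
t 6.27 s,y,n of tcp [40.3  1.2 18.2] F up,y,n [-3.67 -2.32  6.59] tq y 0.598 grip 8.0 0.343 tilt [-0.02 -0.11  0.  ]
```

>>> move_arm(
  series=[
    [[0.05,0,0,0,0,0,0.2],[0.1,0,0,0,0,0,0.2],[0.15,0,0,0,0,0,0.2],[0.2,0,0,0,0,0,0.2],[0.2,0,0,0,0,0,0.2],[0.2,0,0,0,0,0,0.2]],
  ],
)

```text
time_s: 6.77
tool_pos: [525.0, 181.9, 79.5]
tcp_rot: [3.14, 0.396, 2.876]
force: [-1.2, -2.3, 6.2]
gripper_width: 0.341
grasp_force: 8.0
```

```bash
python3 -c "from h import *;rep()"
```

```text
t 6.77 s,y,n of tcp [39.8  1.6 18.3] F up,y,n [ 1.88 -2.57  5.94] tq y -0.168 grip 8.0 0.341 tilt [-0.09 -0.24 -0.01]
```

>>> move_arm(
  series=[
    [[0.05,0,0,0,0,0,0.2],[0.1,0,0,0,0,0,0.2],[0.15,0,0,0,0,0,0.2],[0.2,0,0,0,0,0,0.2],[0.25,0,0,0,0,0,0.2],[0.3,0,0,0,0,0,0.2],[0.3,0,0,0,0,0,0.2],[0.3,0,0,0,0,0,0.2]],
  ],
)

```text
time_s: 7.43
tool_pos: [522.6, 183.2, 78.4]
tcp_rot: [3.138, 0.397, 2.875]
force: [1.9, -0.2, 5.4]
gripper_width: 0.34
grasp_force: 8.0
```

```bash
python3 -c "from h import *;rep()"
```

```text
t 7.43 s,y,n of tcp [36.9  2.3 18.3] F up,y,n [3.8  0.25 4.3 ] tq y -0.308 grip 8.0 0.34 tilt [-0.18 -0.26  0.  ]
```

>>> move_arm(
  series=[
    [[0.05,0,0,0,0,0,0.2],[0.1,0,0,0,0,0,0.2],[0.15,0,0,0,0,0,0.2],[0.2,0,0,0,0,0,0.2],[0.25,0,0,0,0,0,0.2],[0.3,0,0,0,0,0,0.2],[0.3,0,0,0,0,0,0.2],[0.3,0,0,0,0,0,0.2]],
  ],
)

```text
time_s: 8.1
tool_pos: [521.2, 183.7, 78.1]
tcp_rot: [3.138, 0.399, 2.876]
force: [6.2, -3.2, 5.0]
gripper_width: 0.341
grasp_force: 8.0
```

```bash
python3 -c "
from h import *;rep()
d=snap('side','s4');t=snap('top','t4')
c=d['color'][300:480,250:440];u=t['color'][220:350,160:300]
cv2.imwrite('pics/c4.png',np.hstack([cv2.resize(c,(400,379),interpolation=2),cv2.resize(u,(400,379),interpolation=2)]))"
```

```text
t 8.1 s,y,n of tcp [35.5  2.5 18.5] F up,y,n [ 8.24 -1.42  2.04] tq y -1.236 grip 8.0 0.341 tilt [-0.2  -0.39 -0.03]
```

View pics/c4.png

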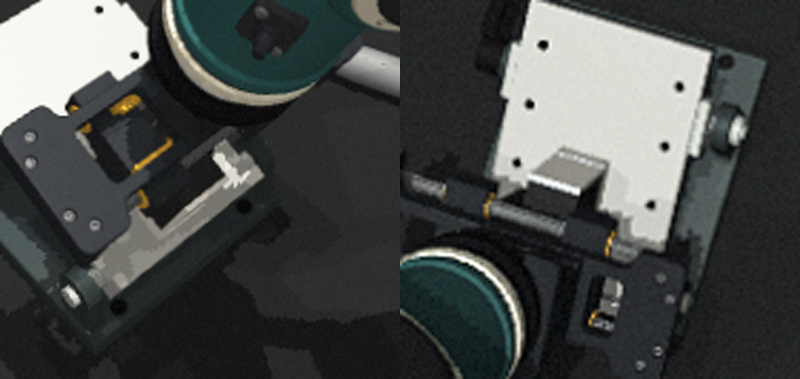

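Slope-wise force jumped to 8 N at s≈35.5 and the advance stopped, so the gauge has met the stop, which puts its foot centre at about 33 as expected. I'll ease the push, lighten the grip and press so the foot settles.

>>> move_arm(
  series=[
    [[-0.05,0,0,0,0,0,0.2],[-0.1,0,0.05,0,0,0,0.2],[-0.1,0,0.1,0,0,0,0.2],[-0.1,0,0.15,0,0,0,0.2],[-0.1,0,0.2,0,0,0,0.2],[-0.1,0,0.2,0,0,0,0.2],[-0.1,0,0.2,0,0,0,0.2],[-0.1,0,0.2,0,0,0,0.2]],
  ],
  squeeze=5,
)

```text
time_s: 8.87
tool_pos: [521.3, 183.6, 75.8]
tcp_rot: [3.138, 0.396, 2.875]
force: [0.3, -0.1, 7.4]
gripper_width: 0.342
grasp_force: 5.0
```

```bash
python3 -c "from h import *;rep()"
```

```text
t 8.87 s,y,n of tcp [34.7  2.4 16.4] F up,y,n [ 3.13 -0.01  6.76] tq y -0.358 grip 5.0 0.342 tilt [-0.18 -0.25  0.01]
```

>>> move_arm(
  series=[
    [[0,0,0.05,0,0,0,0.2],[0,0,0.1,0,0,0,0.2],[0,0,0.1,0,0,0,0.2],[0,0,0.1,0,0,0,0.2],[0,0,0.1,0,0,0,0.2]],
  ],
)

```text
time_s: 9.28
tool_pos: [521.5, 183.6, 74.7]
tcp_rot: [3.138, 0.396, 2.875]
force: [-0.4, 0.4, 7.4]
gripper_width: 0.343
grasp_force: 5.0
```

```bash
python3 -c "from h import *;rep()"
```

```text
t 9.28 s,y,n of tcp [34.4  2.4 15.3] F up,y,n [2.42 0.26 7.01] tq y -0.219 grip 5.0 0.343 tilt [-0.18 -0.23  0.01]
```

>>> move_arm(
  series=[
    [[0,0,0,0,0,0,0.2],[0,0,0,0,0,0,0.2],[0,0,0,0,0,0,0.2],[0,0,0.05,0,0,0,0.2],[0,0,0.1,0,0,0,0.2],[0,0,0.1,0,0,0,0.2],[0,0,0.1,0,0,0,0.2],[0,0,0.1,0,0,0,0.2]],
  ],
  squeeze=12,
)

```text
time_s: 9.95
tool_pos: [521.6, 183.6, 74.5]
tcp_rot: [3.139, 0.396, 2.875]
force: [-6.7, 1.1, 14.8]
gripper_width: 0.342
grasp_force: 12.0
```

```bash
python3 -c "from h import *;rep()"
```

```text
t 9.95 s,y,n of tcp [34.5  2.4 15. ] F up,y,n [-0.62 -0.72 16.23] tq y 0.154 grip 12.0 0.342 tilt [-0.16 -0.23  0.03]
```

>>> move_arm(
  series=[
    [[0.03,0,-0.03,0,0,0,0.2],[0.05,0,-0.05,0,0,0,0.2],[0.05,0,-0.05,0,0,0,0.2],[0.05,0,-0.05,0,0,0,0.2],[0.05,0,-0.05,0,0,0,0.2],[0.05,0,-0.05,0,0,0,0.2],[0.05,0,-0.05,0,0,0,0.2],[0.05,0,-0.05,0,0,0,0.2]],
  ],
)

```text
time_s: 10.62
tool_pos: [521.6, 183.6, 74.5]
tcp_rot: [3.138, 0.397, 2.875]
force: [-0.8, -0.0, 9.6]
gripper_width: 0.341
grasp_force: 12.0
```

```bash
python3 -c "
from h import *;rep()
t=snap('top','t5');s=snap('side','s5');rep()
for n,v in(('top0',t),('side0',s)):
    d=cv2.absdiff(load(n)['color'],v['color']).max(2)
    print(n,'meter/block/driver diff',d[135:195,190:290].mean() if n=='top0' else d[230:280,240:300].mean(), d[155:200,310:370].mean(), d[270:365,315:345].mean() if n=='top0' else '')
"
```

```text
t 10.62 s,y,n of tcp [34.5  2.4 15.1] F up,y,n [ 2.96 -0.26  9.18] tq y -0.389 grip 12.0 0.341 tilt [-0.17 -0.26  0.01]
t 10.72 s,y,n of tcp [34.5  2.4 15.1] F up,y,n [3.72 0.16 7.5 ] tq y -0.365 grip 12.0 0.334 tilt [-0.18 -0.26  0.02]
top0 meter/block/driver diff 3.2521666666666667 3.7055555555555557 4.916842105263158
side0 meter/block/driver diff 3.412333333333333 3.9337037037037037
```

Total on the face is about 10 N, but the slope push is a bit high for an even split between the pads. I'll trim it.

>>> move_arm(
  series=[
    [[-0.02,0,0.02,0,0,0,0.2],[-0.03,0,0.03,0,0,0,0.2],[-0.03,0,0.03,0,0,0,0.2],[-0.03,0,0.03,0,0,0,0.2],[-0.03,0,0.03,0,0,0,0.2],[-0.03,0,0.03,0,0,0,0.2],[-0.03,0,0.03,0,0,0,0.2],[-0.03,0,0.03,0,0,0,0.2]],
  ],
)

```text
time_s: 11.38
tool_pos: [521.6, 183.6, 74.5]
tcp_rot: [3.139, 0.396, 2.875]
force: [-3.4, 1.0, 12.7]
gripper_width: 0.341
grasp_force: 12.0
```

```bash
python3 -c "
from h import *;rep()
for i in range(4): arm.snapshot('top');rep()"
```

```text
t 11.38 s,y,n of tcp [34.5  2.4 15. ] F up,y,n [ 1.56  0.11 13.08] tq y -0.05 grip 12.0 0.341 tilt [-0.17 -0.24  0.03]
t 11.43 s,y,n of tcp [34.5  2.4 15.1] F up,y,n [ 0.82 -0.54 13.75] tq y -0.052 grip 12.0 0.341 tilt [-0.17 -0.24  0.03]
t 11.48 s,y,n of tcp [34.5  2.4 15. ] F up,y,n [ 0.84 -0.47 13.41] tq y -0.067 grip 12.0 0.341 tilt [-0.17 -0.24  0.03]
t 11.53 s,y,n of tcp [34.5  2.4 15.1] F up,y,n [ 1.34 -0.9  14.23] tq y -0.077 grip 12.0 0.341 tilt [-0.17 -0.24  0.03]
t 11.58 s,y,n of tcp [34.5  2.4 15.1] F up,y,n [ 0.79 -0.42 13.06] tq y -0.083 grip 12.0 0.34 tilt [-0.17 -0.24  0.02]
```

```bash
python3 -c "
from h import *
print(arm.close_job())"
```

```text
the job is handed in; nothing more can be done
None
```

I handed the job in with the gauge butted against the end stop and still gripped at 12 N. It presses the face with about 15 N, slightly over the 12 N asked, and the force readings suggest both foot pads share it. No bystander showed signs of movement; I did not measure the plate's slope again, and the hand-in returned no verdict.

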